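# Put the gate remote on its charging dock

### The arm

A 6-joint arm with a two-finger parallel gripper is mounted at the origin on the work surface. World frame = base frame: x ahead of the robot, y to its left, z up, the work surface at z = 0. Lengths are in m, angles in rad, forces in N, time in s.
With the tool pointing down it reaches from about 0.35 to 0.875 m from the base axis. Payload 4.2 kg.
Tool frame: the origin (TCP) lies midway between the tips of the shut fingers; the grasp point (between the pads) lies 19 mm behind it (hold_point_z is the distance from the TCP to the grasp point, in m); z points along the fingers, y is the direction in which the jaws open and shut (so a half turn about z gives the same grasp; the last joint's range is limited). The gripper opens to 87 mm and grips with 3 to 60 N. Pads are 19 mm wide; open, the fingers measure 117 mm over their backs; the gripper's body (75 mm by 190 mm) begins 51 mm behind the grasp point.
Start: joints at [-0.906, 0.385, 0.008, 0, -1.194, -0.259], TCP at [0.247, -0.574, 0.223] pointing down, gripper open.
Joint ranges: [-3.14, 3.14], [-1.21, 2.06], [-1.07, 1.41], [-3.16, 2.05], [-2.99, -0.16], [-3.1, 3.1]. Speed limits (rad/s): [2.79, 2.79, 3.14, 3.14, 3.14, 3.14].

### API

Orientations are given as a unit quaternion [x, y, z, w].
In Python, from rig import * gives the robot as it stands. The module is installed in compiled form; this text tells all that it offers.
- The arm moves only by the shell command python3 -m handwheel 'ROWS' [FORCE]. ROWS is JSON, a list that holds one entry, the list of rows, each a list of 5 numbers: the shift along the tool's x, y, z in mm, then the turn about the tool's z in degrees, then the closure in counts, from 0 (fully open) to 255 (shut). A call has 1 to 12 rows; each row shifts and turns the commanded pose from where the row before left it, along the tool's axes as they then stand; what a row does not reach is not made up. A row lasts 1/8 s, in which the tool goes at most 62.5 mm and 10.7 degrees, less where a joint would pass 70% of its speed; a pose out of reach is approached as far as the arm can. A call is refused whole if a number of a shift passes 62.5 or a number of a turn 10.7, either way. A call with a gripper value outside its range is refused whole. The fingers move at their own pace and stop on an object; FORCE is the grip in N (left out, the last holds). Time passes only in rows, so rows that do not move let the fingers close. It gives the time, the measured TCP pose, the force and the opening at its end, in the units of the state.
- read_state(): the state, without advancing time (a new reading comes with each control period).
- camera(name): name is "scene" or "top" or "wrist"; returns the picture (400x640x3 uint8, red, green, blue); there is no depth.
- calibration(name): a dict with "fov_y" (degrees; the focal length in pixels is half the picture's height over the tangent of half this angle, whatever the lens; pixels are square), "cx", "cy" (the principal point, pixels), "k1" (the pictures are not rectified: a ray, as slopes to the right and down, at radius r is drawn at 1 + k1 r^2 times it, then the intrinsics apply), "R" (3x3) and "t" (3): a world point X has camera coordinates R X + t. Camera axes: x right, y down, z forward; pixel columns grow to the right and rows downward; lengths in m; the calibration is good to about 2 mm. A picture is of the moment at which its call begins: read the wrist's pose just before it. calibration takes no time and is no camera call; for the wrist camera it gives the pose at the moment of the call.
- finish_job(): hands the job in, once; it reports no verdict.
The state is a dict: "time_s": time; "joint_positions": joint angles; "joint_velocities": joint speeds; "joint_torque": joint torques, N m; "tcp_pos": TCP position; "orientation": TCP orientation; "force": force on the tool from outside, world axes, zero at the start; "torque": the same for the moment, N m; "gripper_width": opening from 0.0 (shut) to 1.0 (fully open).
Only numpy, scipy, OpenCV 4.12 (cv2) and the standard library are available. Lean on these libraries where they do the work, as an engineer would, in place of code of your own. Each camera call takes 0.05 s, during which the arm holds its last target. There are 200 camera calls.

### The job

The charging dock is switched on but empty: flip its big toggle off (towards the robot side), and only then lay the black gate remote, buttons up, flat and centred on the white charging plate between the two end stops, lengthwise from stop to stop, either way round. Set it down rather than drop it, let go, then flip the toggle back on (away from the robot). Leave the other things on the console where they stand.

Things in the scene. Friction and masses are not known exactly. Their poses are not given: they have to be found in the camera images.
- dock: Grey charging dock, fixed, base 130 (x) by 290 (y) by 16 mm high, origin under its centre, x away from the robot. White charging plate at its +y end; at its -y end a metal toggle lever with a cross grip, hinged between two grey cheeks (70 mm along x, tops 50 mm above the console). A raised white bar in the base marks the on side (+x), a white disc the off side (-x).
- plate (a point): Centre of the top face of the white charging plate, 22 mm above the console and 50 mm from the dock's centre along the dock's +y; axes as the dock's. The plate is 70 mm (x) by 184 mm (y); at both ends stands a metal stop 50 mm (x) by 10 mm thick and 14 mm above the plate; the gap between the stops is 164 mm along y, no walls along x.
- toggle (a joint): Angle of the toggle lever from upright, rad. About +0.6: on, leaning away from the robot (dock +x); about -0.6: off, leaning towards the robot (dock -x). It tips over into the nearer end and stays there. Its hinge runs along the dock's y, 36 mm above the console, 100 mm from the dock's centre along -y.
- toggle_grip (a point): Centre of the lever's cross grip, a metal bar 18 mm in diameter and 56 mm long along the dock's y, 85 mm from the hinge on a stem 12 mm thick; 106 mm above the console at either end of the swing, 121 mm when upright. z axis along the lever, away from the hinge.
- remote: Black gate remote, loose, 44 mm (x) by 140 mm (y, its length) by 22 mm high, about 0.11 kg; origin at the centre of its underside, z up through the face with the three round grey buttons.
- lipstick: Bystander: standing chrome lipstick tube, 22 mm across, 78 mm tall; origin under its centre.
- burner: Bystander: white ceramic incense burner with domed cover, 110 mm across, 111 mm tall; origin under its centre.
- tealight: Bystander: empty glass tealight holder, 72 mm across, 62 mm tall; origin under its centre.
- key_bowl: Bystander: blue ceramic key bowl, 130 mm across, 45 mm tall; origin under its centre.
- cream_bottle: Bystander: white plastic bottle, 48 mm across, 150 mm tall; origin under its centre.
- glasses_case: Bystander: grey glasses case lying, 65 by 165 by 45 mm; origin under its centre.
Things that resemble listed ones, but are neither listed nor needed, are in the scene too. What is shaped like the remote but blue or orange is not meant.

How it is judged:
On the way, in this order (a step that is already met when the one before it is completed fails the run):
1. the toggle is flipped fully off (value of joint toggle below -0.5 rad), for 0.2 s.
2. with the toggle still off, the remote lies centred on the plate, let go and at rest (x of remote in the frame of plate between -0.01 and 0.01 m and y of remote in the frame of plate between -0.009 and 0.009 m and z of remote in the frame of plate between -0.005 and 0.005 m and angle between remote's own z axis and vertical below 0.1 rad and angle between the y axis of remote and the y axis of plate, either way round below 0.15 rad and linear speed of remote below 0.02 m/s and contact force between the fingers and remote below 0.1 N and value of joint toggle below -0.5 rad), for 0.3 s.
At the end, for the whole second after the job is handed in: The toggle is fully on (joint above 0.5 rad) and the remote lies at rest, let go, flat and buttons up on the plate, its centre within 9 mm of the plate's centre lengthwise and 10 mm crosswise, its length within 0.15 rad of the plate's (x of remote in the frame of plate between -0.01 and 0.01 m and y of remote in the frame of plate between -0.009 and 0.009 m and z of remote in the frame of plate between -0.005 and 0.005 m and angle between remote's own z axis and vertical below 0.1 rad and angle between the y axis of remote and the y axis of plate, either way round below 0.15 rad and linear speed of remote below 0.02 m/s and contact force between the fingers and remote below 0.1 N and value of joint toggle above 0.5 rad); the robot touches nothing.
It fails at once if another thing on the console is moved more than 25 mm or knocked over (distance of any of lipstick, burner, tealight, key_bowl, cream_bottle, glasses_case from where it was at the start of the episode above 0.025 m or angle between any of lipstick, burner, tealight, key_bowl, cream_bottle, glasses_case's own z axis and vertical above 0.5 rad).
It fails at once if the remote is dropped (falls free faster than 0.5 m/s, as from over 13 mm) (contact force between the fingers and remote below 0.05 N and linear speed of remote above 0.5 m/s).
It also fails if it takes over 72 s, if anything falls off the work surface, if the arm or the gripper's body presses on something with over 40 N, if the wrist force passes 120 N, or if a joint passes its speed limit or range.

## Working session

There is one attempt and no reset: what is moved stays moved. The work goes in short steps, Python scripts to look and compute and a shell command to move; the robot and the scene stay as the last step left them, time stands still between calls to the robot, and variables do not carry over. Pictures are saved under pics/ and viewed, about 8 in all and at most 12, crops included, and the job is handed in when it is done.

```bash
mkdir -p pics; python3 - <<'E'
from rig import *
import cv2
s=read_state(); print({k:s[k] for k in ("time_s","tcp_pos","orientation","gripper_width")})
for n in("scene","top"):
    c=calibration(n); print(n,c)
    cv2.imwrite(f"pics/{n}0.png",camera(n)[:,:,::-1])
E
```

```text
{'time_s': 0.0, 'tcp_pos': array([ 0.24648252, -0.57368049,  0.22145321]), 'orientation': array([-2.01415132e-01,  9.79505345e-01,  1.07449482e-03, -2.61460674e-04]), 'gripper_width': 1.0020537972828667}
scene {'fov_y': 54.96866670287309, 'cx': 318.8455983708094, 'cy': 198.2242066826222, 'k1': -0.06557090453089547, 'R': array([[-0.16132506,  0.98683996,  0.01100534],
       [ 0.71204605,  0.1241097 , -0.69107684],
       [-0.68334811, -0.1036517 , -0.7226975 ]]), 't': array([ 0.06590934, -0.29231658,  1.7384815 ])}
top {'fov_y': 54.07036118902035, 'cx': 318.8483297210173, 'cy': 200.45682972498295, 'k1': -0.09418553351008234, 'R': array([[-3.76619057e-02, -9.99290521e-01, -1.88261110e-04],
       [-9.69721853e-01,  3.65929915e-02, -2.41454925e-01],
       [ 2.41290507e-01, -8.91109170e-03, -9.70412018e-01]]), 't': array([0.01088995, 0.53185146, 1.27055945])}
```

View pics/top0.png

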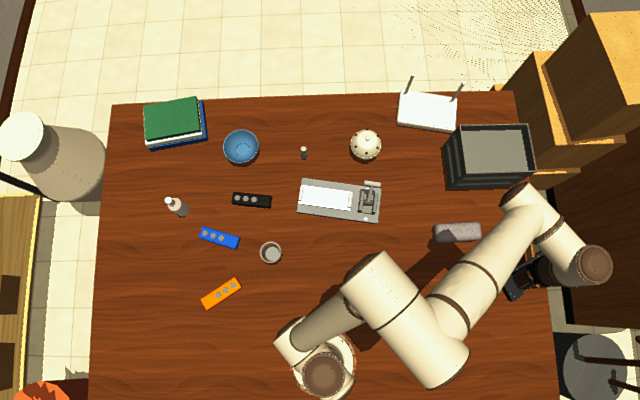

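View pics/scene0.png

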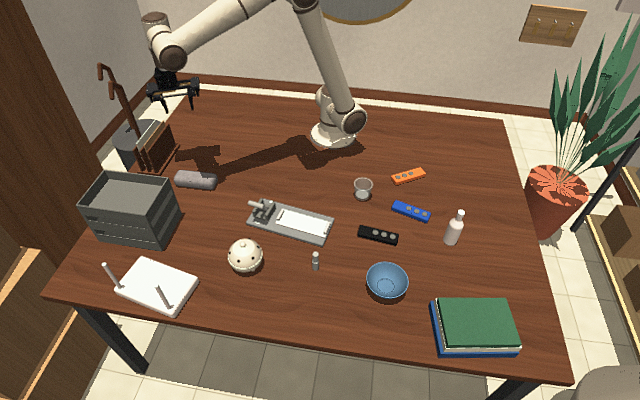

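The top view shows the black remote near (252,200), the dock near (339,200) with the white plate at (325,195), and the lever grip near (372,184), leaning to the on side. Next I measure them.

```bash
cat > h.py <<'E'
import numpy as np, cv2
from rig import *
def K(c):
    f=200/np.tan(np.radians(c["fov_y"]/2)); return np.array([[f,0,c["cx"]],[0,f,c["cy"]],[0,0,1]]), np.array([c["k1"],0,0,0.])
def plane(c,uv,z):
    k,d=K(c); p=cv2.undistortPoints(np.float64(uv).reshape(-1,1,2),k,d)[:,0]
    r=np.c_[p,np.ones(len(p))]@c["R"]; o=-c["R"].T@c["t"]
    return o+r*((z-o[2])/r[:,2])[:,None]
def proj(c,X):
    k,d=K(c); return cv2.projectPoints(np.float64(X).reshape(-1,1,3),cv2.Rodrigues(np.array(c["R"]))[0],np.array(c["t"]),k,d)[0][:,0]
def blob(mask,near):
    m=cv2.morphologyEx(mask.astype(np.uint8),cv2.MORPH_CLOSE,np.ones((3,3)))
    cs=cv2.findContours(m,cv2.RETR_EXTERNAL,cv2.CHAIN_APPROX_NONE)[0]
    cs=[q for q in cs if cv2.contourArea(q)>40]
    return min(cs,key=lambda q:abs(cv2.pointPolygonTest(q,near,True)) if cv2.pointPolygonTest(q,near,False)<0 else 0)[:,0].astype(float)
def rect(c,ct,z):
    w=plane(c,ct,z)[:,:2]; (x,y),(a,b),t=cv2.minAreaRect((w*1000).astype(np.float32))
    B=cv2.boxPoints(((x,y),(a,b),t)); e=[B[1]-B[0],B[2]-B[1]]; L=max(e,key=np.linalg.norm)
    return np.array([x,y]).round(1),sorted((round(a,1),round(b,1))),round(np.degrees(np.arctan2(L[1],L[0]))%180,1)
E
python3 - <<'E'
from h import *
for n,rem,pl,crop in(("top",(252,206),(325,195),(220,160,180,80)),("scene",(378,236),(300,222),(235,185,180,80))):
    im=cv2.imread(f"pics/{n}0.png"); c=calibration(n); hs=cv2.cvtColor(im,cv2.COLOR_BGR2HSV)
    print(n,"remote",rect(c,blob(hs[...,2]<50,rem),.015))
    print(n,"plate",rect(c,blob((hs[...,1]<40)&(hs[...,2]>200),pl),.022))
    print(n,"dock",rect(c,blob((hs[...,1]<60)&(hs[...,2]>85),pl),.012))
    x,y,w,h=crop; cv2.imwrite(f"pics/{n}c.png",cv2.resize(im[y:y+h,x:x+w],None,fx=4.4,fy=4.4,interpolation=cv2.INTER_CUBIC))
E
python3 -c "
import cv2,numpy as np
cv2.imwrite('pics/both.png',np.vstack([cv2.resize(cv2.imread('pics/%sc.png'%n),(664,296)) for n in('top','scene')]))"
```

```text
top remote (array([556.2, 229.9]), [45.9, 139.6], np.float32(81.8))
top plate (array([553.9, -32.6]), [70.1, 186.9], np.float32(79.5))
top dock (array([555. , -82.3]), [150.7, 288.2], np.float32(79.9))
scene remote (array([561.5, 230.3]), [52.6, 137.5], np.float32(81.7))
scene plate (array([554.6, -35. ]), [73.2, 190.0], np.float32(79.6))
scene dock (array([ 544.3, -100.4]), [136.4, 328.0], np.float32(79.4))
```

View pics/both.png

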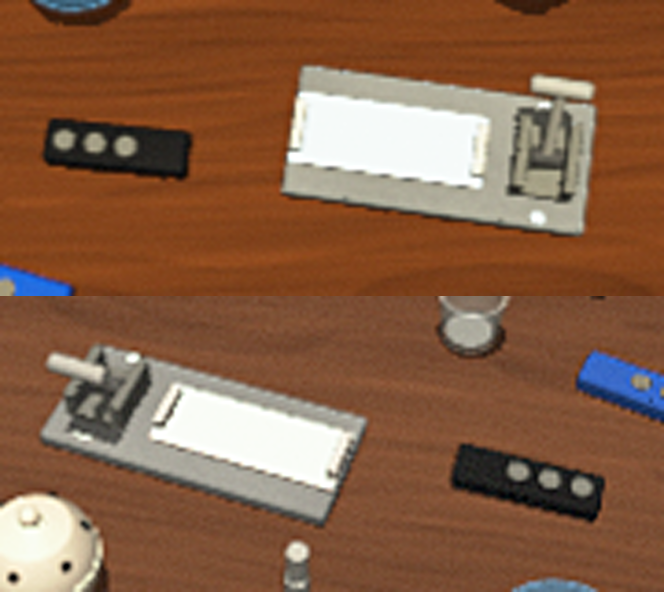

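```bash
python3 - <<'E'
from h import *
t,s=calibration("top"),calibration("scene")
P=np.array([[372.3,184],[235+ 75/3.69,185+(367-296)/3.69]])  # grip centre in both views
for z in(.1,.106,.112): print(z,plane(t,P[:1],z).round(3),plane(s,P[1:],z).round(3))
y=np.array([np.cos(np.radians(79.6)),np.sin(np.radians(79.6))]); x=np.array([y[1],-y[0]]); pl=np.array([.554,-.0335])
print("pred grip",(pl-.15*y+.048*x).round(3),"hinge",(pl-.15*y).round(3),"off",(pl-.15*y-.048*x).round(3))
print("burner",plane(t,[366,145],.06).round(3),plane(s,[245,256],.06).round(3))
print("lip",plane(t,[304,153],.04).round(3),"tea",plane(t,[270,253],.03).round(3), "case",plane(t,[457,232],.03).round(3))
st=read_state();q=st["orientation"]
from scipy.spatial.transform import Rotation as Ro
M=Ro.from_quat(q).as_matrix(); print(M.round(3))
tgt=np.array([.60,-.195,.20]) 
print("shift tool",(M.T@(tgt-st["tcp_pos"])*1000).round(1)); print(calibration("wrist"))
E
```

```text
0.1 [[ 0.573 -0.19   0.1  ]] [[ 0.57  -0.192  0.1  ]]
0.106 [[ 0.572 -0.189  0.106]] [[ 0.575 -0.19   0.106]]
0.112 [[ 0.57  -0.189  0.112]] [[ 0.58  -0.188  0.112]]
pred grip [ 0.574 -0.19 ] hinge [ 0.527 -0.181] off [ 0.48  -0.172]
burner [[ 0.73  -0.185  0.06 ]] [[ 0.754 -0.178  0.06 ]]
lip [[0.715 0.037 0.04 ]] tea [[0.363 0.163 0.03 ]] case [[ 0.41  -0.485  0.03 ]]
[[-0.919 -0.395 -0.001]
 [-0.395  0.919  0.002]
 [ 0.     0.002 -1.   ]]
shift tool [-474.2  208.5   21.9]
{'fov_y': 58.33936266172182, 'cx': 321.90867556420295, 'cy': 195.95927700280842, 'k1': 0.0029716341844008014, 'R': array([[-3.96195248e-01,  9.18165948e-01,  7.85291412e-04],
       [ 8.77973165e-01,  3.78601210e-01,  2.92957753e-01],
       [ 2.68686521e-01,  1.16757934e-01, -9.56125064e-01]]), 't': array([ 0.62548713, -0.03441204,  0.39201716])}
```

```bash
python3 -m handwheel '[[[0,0,0,-9.4,255],[0,0,0,-9.4,255],[0,0,0,-9.4,255],[0,0,0,-9.4,255],[0,0,0,-9.4,255],[0,0,0,-9.4,255]]]' 20
python3 -m handwheel '[[[-48.5,-32.3,0,0,255],[-48.5,-32.3,0,0,255],[-48.5,-32.3,0,0,255],[-48.5,-32.3,0,0,255],[-48.5,-32.3,0,0,255],[-48.5,-32.3,0,0,255],[-48.5,-32.3,0,0,255],[-48.5,-32.3,0,0,255],[-48.5,-32.3,0,0,255],[0,0,0,0,255],[0,0,0,0,255]]]'
python3 - <<'E'
from h import *
cv2.imwrite("pics/w1.png",camera("wrist")[:,:,::-1]); print(read_state()["joint_positions"].round(2))
E
```

```text
time_s: 0.85
tcp_pos: [0.2466, -0.5739, 0.2219]
orientation: [-0.642, 0.766, 0.001, 0.0]
force: [-0.1, -0.4, -0.4]
gripper_width: 0.4
time_s: 2.22
tcp_pos: [0.6107, -0.1969, 0.2218]
orientation: [-0.641, 0.768, 0.001, -0.001]
force: [-0.1, -0.7, -0.0]
gripper_width: 0.009
[-0.06  0.41  0.05 -0.   -1.21 -0.12]
```

View pics/w1.png

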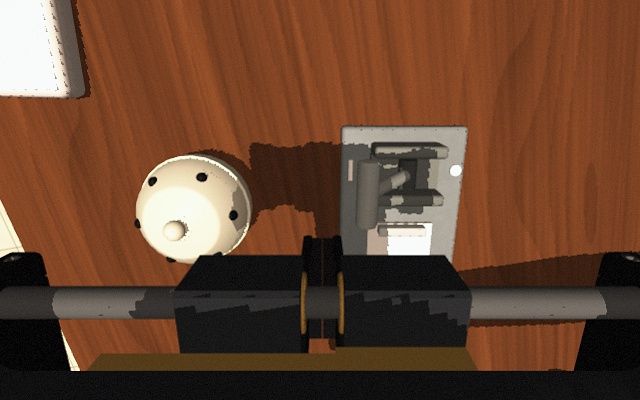

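The wrist view shows the burner's right edge at column 250, the fingers at column 323, and the lever leaning to the on side with its grip at (368,195). It is clear to descend beyond the grip and push back.

```bash
python3 -m handwheel '[[[0,0,33,0,255],[0,0,33,0,255],[0,0,33,0,255],[0,0,32,0,255],[0,0,0,0,255]]]'
python3 -m handwheel '[[[0,10,0,0,255],[0,10,0,0,255],[0,10,0,0,255],[0,10,0,0,255],[0,10,0,0,255],[0,10,0,0,255],[0,10,0,0,255],[0,10,0,0,255],[0,6,0,0,255],[0,0,0,0,255],[0,0,0,0,255]]]'
python3 -m handwheel '[[[0,-15,0,0,255],[0,-15,0,0,255],[0,0,-45,0,255],[0,0,-45,0,255],[0,0,-40,0,255],[0,0,0,0,255]]]'
python3 - <<'E'
from h import *
ims=[camera(n)[:,:,::-1] for n in("top","wrist")]
cv2.imwrite("pics/top2.png",ims[0])
cv2.imwrite("pics/v2.png",np.vstack([cv2.resize(ims[0][150:250,280:440],(480,300)),cv2.resize(ims[1],(480,300))]))
E
```

```text
time_s: 2.9
tcp_pos: [0.6082, -0.1981, 0.0891]
orientation: [-0.64, 0.769, 0.002, -0.002]
force: [-1.1, -0.4, 0.1]
gripper_width: 0.004
time_s: 4.28
tcp_pos: [0.5268, -0.1816, 0.0916]
orientation: [-0.64, 0.768, -0.0, 0.0]
force: [-0.5, -0.6, 0.1]
gripper_width: 0.002
time_s: 5.03
tcp_pos: [0.5593, -0.1876, 0.2258]
orientation: [-0.641, 0.768, -0.004, 0.003]
force: [-0.2, 0.8, 0.0]
gripper_width: 0.006
```

View pics/v2.png

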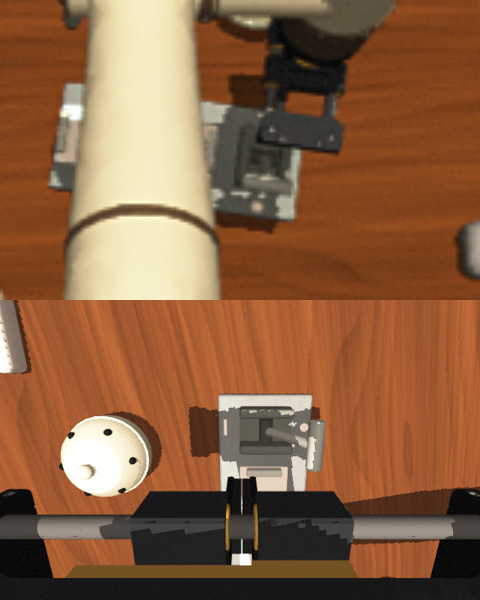

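The toggle is off: the grip now leans over the white disc at (315,445) in the stacked view. Next I view the plate and then the remote with the wrist camera, measuring both there.

```bash
python3 -m handwheel '[[[-55,8.8,0,0,0],[-55,8.8,0,0,0],[-55,8.8,0,0,0],[-55,8.8,0,0,0],[-55,8.8,0,0,0],[0,0,0,0,0],[0,0,0,0,0]]]'
cat > w.py <<'E'
import sys; from h import *
n=sys.argv[1]; c=calibration("wrist"); im=camera("wrist")[:,:,::-1].copy(); cv2.imwrite(f"pics/{n}.png",im)
np.save(f"pics/{n}.npy",c,allow_pickle=True)
print("plate px",proj(c,[.554,-.0335,.022]).round(),"remote px",proj(c,[.557,.23,.022]).round())
E
python3 w.py wp
python3 -m handwheel '[[[-53,9.7,0,0,0],[-53,9.7,0,0,0],[-53,9.7,0,0,0],[-53,9.7,0,0,0],[-53,9.7,0,0,0],[0,0,0,0,0],[0,0,0,0,0]]]'
python3 w.py wr
python3 -c "
import cv2,numpy as np
cv2.imwrite('pics/v3.png',np.vstack([cv2.imread('pics/%s.png'%n)[:300] for n in('wp','wr')]))"
```

```text
time_s: 6.0
tcp_pos: [0.5618, 0.0914, 0.2201]
orientation: [-0.641, 0.768, 0.0, -0.001]
force: [-0.1, -0.1, -0.7]
gripper_width: 0.718
plate px [[306.  39.]] remote px [[348. 286.]]
time_s: 6.92
tcp_pos: [0.5624, 0.3593, 0.2209]
orientation: [-0.64, 0.768, -0.0, -0.001]
force: [0.7, 0.2, 0.4]
gripper_width: 1.002
plate px [[ 235. -364.]] remote px [[303.  34.]]
```

View pics/v3.png

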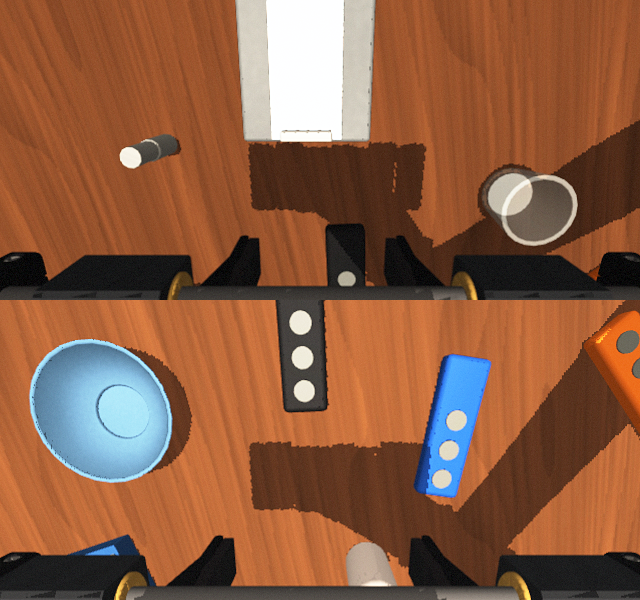

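```bash
python3 - <<'E'
from h import *
def ld(n): return np.load(f"pics/{n}.npy",allow_pickle=True).item(),cv2.cvtColor(cv2.imread(f"pics/{n}.png"),cv2.COLOR_BGR2HSV)
c,h=ld("wp")
def run(m,r,near):
    xs=np.where(m[r])[0]; 
    xs=xs[(abs(xs-near)<80)]; return xs.min(),xs.max()+1
m=(h[...,2]>235)&(h[...,1]<40)
d=(h[...,1]<70)&(h[...,2]>80)
C=[]
for r in range(5,121,15):
    a,b=run(m,r,306); w=plane(c,[[a,r+.5],[b,r+.5]],.022); u,v=run(d,r,306); q=plane(c,[[u,r+.5],[v,r+.5]],.016)
    C.append(w.mean(0)[:2]); print(r,"plate",w[:,:2].round(4).ravel(),"w",np.linalg.norm(w[1]-w[0]).round(4),"mid",w.mean(0)[:2].round(4),"dockmid",q.mean(0)[:2].round(4),np.linalg.norm(q[1]-q[0]).round(4))
for col in (255,260,350,360):
    ys=np.where(d[:,col]&(np.arange(400)<160))[0]; print("dock end",col,ys.max()+1,plane(c,[[col,ys.max()+1]],.016).round(4),plane(c,[[col,ys.max()+1]],.0).round(4))
c,h=ld("wr"); m=h[...,2]<75
ct=blob(m&(np.arange(400)[:,None]<130),(300,100)); print("remote end y",ct[:,1].max(), "corners",cv2.boxPoints(cv2.minAreaRect(ct.astype(np.float32))).round(1).tolist())
b=(h[...,1]<60)&(h[...,2]>150); print("buttons")
for q in cv2.findContours((b).astype(np.uint8)[:130,270:340],0,2)[0]:
    if cv2.contourArea(q)>100:
        (x,y),(w1,w2),_=cv2.fitEllipse(q); print((x+270,y),plane(c,[x+270,y],.0225).round(4))
for p in([286,111],[326,110],[279,5],[322,5]): print(p,plane(c,p,.022).round(4))
E
```

```text
5 plate [ 0.5846 -0.0674  0.515  -0.0549] w 0.0707 mid [ 0.5498 -0.0612] dockmid [ 0.5494 -0.0622] 0.128
20 plate [ 0.5864 -0.0552  0.5179 -0.0429] w 0.0696 mid [ 0.5522 -0.049 ] dockmid [ 0.5513 -0.0498] 0.1285
35 plate [ 0.5892 -0.0429  0.519  -0.0302] w 0.0713 mid [ 0.5541 -0.0366] dockmid [ 0.5542 -0.0373] 0.129
50 plate [ 0.5912 -0.0301  0.522  -0.0176] w 0.0703 mid [ 0.5566 -0.0239] dockmid [ 0.5567 -0.0244] 0.1286
65 plate [ 0.5932 -0.017   0.5241 -0.0046] w 0.0701 mid [ 0.5587 -0.0108] dockmid [ 0.5588 -0.0112] 0.1291
80 plate [ 0.5961 -0.0038  0.5263  0.0088] w 0.071 mid [0.5612 0.0025] dockmid [0.5614 0.0023] 0.1287
95 plate [0.5982 0.0099 0.5285 0.0224] w 0.0708 mid [0.5634 0.0161] dockmid [0.5636 0.0162] 0.1292
110 plate [0.6013 0.0237 0.5318 0.0363] w 0.0707 mid [0.5666 0.03  ] dockmid [0.5664 0.0304] 0.1287
dock end 255 141 [[0.624  0.0509 0.016 ]] [[0.6273 0.0526 0.    ]]
dock end 260 141 [[0.6189 0.0518 0.016 ]] [[0.622  0.0536 0.    ]]
dock end 350 141 [[0.5284 0.0682 0.016 ]] [[0.5275 0.0706 0.    ]]
dock end 360 141 [[0.5183 0.07   0.016 ]] [[0.517  0.0725 0.    ]]
remote end y 111.0 corners [[275.79998779296875, 0.0], [323.5, -1.899999976158142], [328.0, 110.19999694824219], [280.29998779296875, 112.0999984741211]]
buttons
(303.88308334350586, 90.59733581542969) [[0.5658 0.2792 0.0225]]
(302.0721015930176, 57.30623245239258) [[0.5616 0.2493 0.0225]]
(300.10911560058594, 22.127532958984375) [[0.5575 0.2194 0.0225]]
[286, 111] [[0.5869 0.2949 0.022 ]]
[326, 110] [[0.548 0.301 0.022]]
[279, 5] [[0.5736 0.202  0.022 ]]
[322, 5] [[0.5352 0.209  0.022 ]]
```

Two measurements agree. The plate centre is (0.554, -0.033) with axis at 79.6°; the remote is at (0.558, 0.230) with axis at 82.0°. In the last view the remote's end is at row 110 of the wrist picture, with nothing within finger reach.

```bash
python3 -m handwheel '[[[0,0,0,-2.4,0],[43,-4.5,0,0,0],[43,-4.5,0,0,0],[43,-4.7,0,0,0],[0,0,40,0,0],[0,0,40,0,0],[0,0,40,0,0],[0,0,40,0,0],[0,0,0,0,0],[0,0,0,0,0]]]' 20
python3 -c "
from rig import *;s=read_state();print(s['tcp_pos'],s['orientation'])"
```

```text
time_s: 8.22
tcp_pos: [0.5591, 0.2308, 0.0635]
orientation: [-0.656, 0.755, -0.0, 0.001]
force: [-0.1, -0.1, 0.2]
gripper_width: 1.0
[0.55908796 0.2308486  0.06345563] [-6.56150787e-01  7.54628383e-01 -4.51540041e-04  1.39458992e-03]
```

```bash
python3 -m handwheel '[[[1,0,20,0,0],[0,0,20,0,0],[0,0,12,0,0],[0,0,5,0,0],[0,0,0,0,0],[0,0,0,0,0]]]' 20
python3 -m handwheel '[[[0,0,0,0,120],[0,0,0,0,160],[0,0,0,0,200],[0,0,0,0,255],[0,0,0,0,255],[0,0,0,0,255],[0,0,0,0,255]]]' 20
python3 -m handwheel '[[[0,0,-10,0,255],[0,0,-20,0,255],[0,0,-30,0,255],[0,0,-30,0,255],[0,0,0,0,255],[0,0,0,0,255]]]'
```

```text
time_s: 8.98
tcp_pos: [0.5582, 0.2306, 0.0054]
orientation: [-0.656, 0.754, -0.0, 0.001]
force: [0.8, -0.2, -0.2]
gripper_width: 0.999
time_s: 9.85
tcp_pos: [0.5577, 0.2302, 0.0045]
orientation: [-0.656, 0.754, -0.0, 0.0]
force: [0.3, -0.1, 0.1]
gripper_width: 0.502
time_s: 10.6
tcp_pos: [0.5569, 0.2299, 0.094]
orientation: [-0.656, 0.755, 0.0, -0.001]
force: [-0.9, -0.3, -0.7]
gripper_width: 0.507
```

```bash
python3 -m handwheel '[[[0,0,0,2.4,255],[51.8,-9,0,0,255],[51.8,-9,0,0,255],[51.8,-9,0,0,255],[51.8,-9,0,0,255],[51.8,-9,0,0,255],[0,0,0,0,255],[0,0,0,0,255],[0,0,0,0,255]]]'
python3 w.py wh
```

```text
time_s: 11.72
tcp_pos: [0.5553, -0.0317, 0.094]
orientation: [-0.641, 0.768, 0.0, -0.0]
force: [-0.2, 0.3, -0.5]
gripper_width: 0.501
plate px [[324. 207.]] remote px [[372. 480.]]
```

View pics/wh.png

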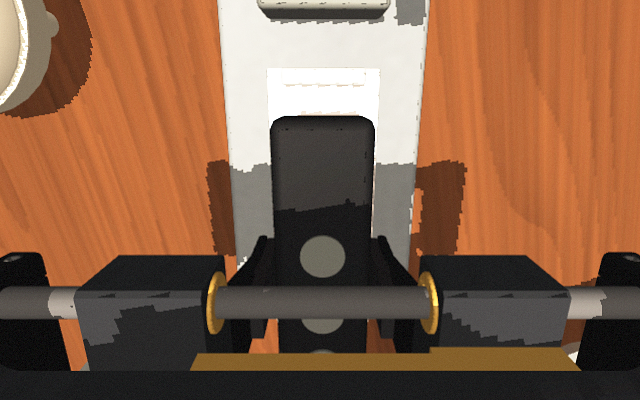

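```bash
python3 - <<'E'
from h import *
c=np.load("pics/wh.npy",allow_pickle=True).item(); s=read_state(); t=s["tcp_pos"]; print(t)
y=np.array([.1808,.9835,0]); x=np.array([.9835,-.1808,0]); pl=np.array([.554,-.033,.022])
im=cv2.imread("pics/wh.png"); g=cv2.cvtColor(im,cv2.COLOR_BGR2GRAY).astype(int)
print(g[60:125,323].tolist())
for nm,p,z in(("remote end",[323,116],.1115),("remote L",[273,180],.1115),("remote R",[375,180],.1115)):
    w=plane(c,p,z)[0]; print(nm,"rel tcp: x %.4f y %.4f"%((w-t)@x,(w-t)@y))
for p,z in(([323,68],.022),([267,75],.022),([380,75],.022),([323,84],.036),([323,112],.036),([323,112],.022)):
    w=plane(c,p,z)[0]; print(p,z,"rel plate: x %.4f y %.4f"%((w-pl)@x,(w-pl)@y))
print("tcp rel plate",(t-pl)@x,(t-pl)@y)
E
```

```text
[ 0.55534971 -0.03156759  0.0942091 ]
[237, 238, 235, 237, 237, 238, 237, 229, 254, 255, 255, 255, 255, 255, 255, 255, 255, 255, 255, 255, 255, 255, 255, 255, 238, 225, 237, 255, 255, 255, 255, 255, 255, 255, 255, 255, 255, 255, 255, 255, 255, 255, 255, 255, 255, 255, 255, 255, 255, 255, 255, 255, 255, 255, 226, 135, 8, 18, 25, 31, 32, 37, 35, 39, 43]
remote end rel tcp: x 0.0003 y -0.0708
remote L rel tcp: x 0.0211 y -0.0445
remote R rel tcp: x -0.0216 y -0.0447
[323, 68] 0.022 rel plate: x 0.0012 y -0.0913
[267, 75] 0.022 rel plate: x 0.0359 y -0.0870
[380, 75] 0.022 rel plate: x -0.0343 y -0.0874
[323, 84] 0.036 rel plate: x 0.0012 y -0.0818
[323, 112] 0.036 rel plate: x 0.0011 y -0.0657
[323, 112] 0.022 rel plate: x 0.0010 y -0.0648
tcp rel plate 0.0010684621018452532 0.0016528000314125705
```

The in-hand view shows the remote's front end at (323,116) and the plate edge at row 68. The remote is centred on the plate to about 1 mm both ways, so I lower it.

```bash
python3 -m handwheel '[[[0,0,25,0,255],[0,0,20,0,255],[0,0,10,0,255],[0,0,5,0,255],[0,0,0,0,255],[0,0,0,0,255]]]'
python3 -m handwheel '[[[0,0,2,0,255],[0,0,2,0,255],[0,0,2,0,255],[0,0,0,0,255],[0,0,0,0,255]]]'
```

```text
time_s: 12.52
tcp_pos: [0.5559, -0.0325, 0.0352]
orientation: [-0.641, 0.768, -0.0, 0.001]
force: [0.0, 0.3, -0.0]
gripper_width: 0.503
time_s: 13.15
tcp_pos: [0.5554, -0.0327, 0.0285]
orientation: [-0.64, 0.768, 0.0, -0.0]
force: [0.4, 0.1, -0.4]
gripper_width: 0.503
```

```bash
python3 -m handwheel '[[[0,0,1,0,255],[0,0,1,0,255],[0,0,0,0,255],[0,0,0,0,255]]]' 
python3 -m handwheel '[[[0,0,0.5,0,255],[0,0,0.5,0,255],[0,0,0,0,255],[0,0,0,0,255]]]' 
```

```text
time_s: 13.65
tcp_pos: [0.5554, -0.0327, 0.0265]
orientation: [-0.64, 0.768, -0.0, 0.0]
force: [0.1, 0.5, -0.4]
gripper_width: 0.503
time_s: 14.15
tcp_pos: [0.5554, -0.0327, 0.0265]
orientation: [-0.641, 0.768, -0.0, 0.0]
force: [-1.6, 0.4, 5.2]
gripper_width: 0.501
```

Contact at 5 N upward; now let go, wait, retreat and check.

```bash
python3 -m handwheel '[[[0,0,0,0,200],[0,0,0,0,100],[0,0,0,0,0],[0,0,0,0,0],[0,0,0,0,0],[0,0,0,0,0],[0,0,0,0,0],[0,0,0,0,0],[0,0,0,0,0]]]'
python3 -m handwheel '[[[0,0,-15,0,0],[0,0,-35,0,0],[0,0,-50,0,0],[0,0,-50,0,0],[0,0,-42,0,0],[-50,0,0,0,0],[-50,0,0,0,0],[-30,0,0,0,0],[0,0,0,0,255],[0,0,0,0,255],[0,0,0,0,255]]]'
python3 w.py wd
```

```text
time_s: 15.28
tcp_pos: [0.5554, -0.0327, 0.0255]
orientation: [-0.64, 0.768, 0.0, 0.0]
force: [-0.1, 0.0, 0.2]
gripper_width: 1.004
time_s: 16.65
tcp_pos: [0.5785, 0.0942, 0.218]
orientation: [-0.64, 0.768, -0.0, 0.0]
force: [-0.5, -0.3, 0.3]
gripper_width: 0.74
plate px [[324.  31.]] remote px [[363. 282.]]
```

View pics/wd.png

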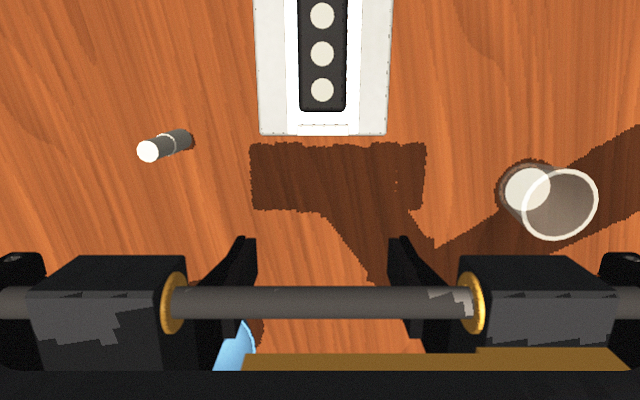

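The remote lies centred on the plate between the stops: remote columns 299–346, plate 287–360, end at row 111. Next, flip the toggle back on from the near side.

```bash
python3 -m handwheel '[[[46.7,14.5,0,0,255],[46.7,14.5,0,0,255],[46.7,14.5,0,0,255],[46.7,14.5,0,0,255],[46.7,14.5,0,0,255],[46.7,14.5,0,0,255],[0,0,0,0,255],[0,0,0,0,255]]]' 20
python3 -m handwheel '[[[0,0,33,0,255],[0,0,33,0,255],[0,0,32,0,255],[0,0,31,0,255],[0,0,0,0,255],[0,0,0,0,255]]]'
```

```text
time_s: 17.7
tcp_pos: [0.4428, -0.1652, 0.2178]
orientation: [-0.64, 0.768, -0.0, 0.0]
force: [-0.1, 0.5, -0.0]
gripper_width: 0.003
time_s: 18.45
tcp_pos: [0.4442, -0.1645, 0.0896]
orientation: [-0.641, 0.768, -0.001, 0.001]
force: [0.3, 0.0, 0.4]
gripper_width: 0.005
```

```bash
python3 -m handwheel '[[[0,-10,0,0,255],[0,-10,0,0,255],[0,-10,0,0,255],[0,-10,0,0,255],[0,-10,0,0,255],[0,-10,0,0,255],[0,-10,0,0,255],[0,-10,0,0,255],[0,-6,0,0,255],[0,0,0,0,255],[0,0,0,0,255]]]'
python3 -m handwheel '[[[0,15,0,0,255],[0,15,0,0,255],[0,0,-45,0,255],[0,0,-45,0,255],[0,0,-40,0,255],[50,0,0,0,255],[50,0,0,0,255],[50,0,0,0,255],[50,0,0,0,255],[50,0,0,0,255],[0,0,0,0,255],[0,0,0,0,255]]]'
python3 - <<'E'
from h import *
s,t=camera("scene")[:,:,::-1],camera("top")[:,:,::-1]
cv2.imwrite("pics/top3.png",t)
cv2.imwrite("pics/v4.png",np.vstack([cv2.resize(t[90:270,140:500],(600,300)),cv2.resize(s[150:310,150:470],(600,300))]))
c=calibration("top"); hs=cv2.cvtColor(t,cv2.COLOR_BGR2HSV); print("remote",rect(c,blob(hs[...,2]<50,(324,196)),.037))
E
```

```text
time_s: 19.82
tcp_pos: [0.527, -0.1802, 0.0884]
orientation: [-0.64, 0.768, 0.0, -0.0]
force: [0.5, 0.0, -0.1]
gripper_width: 0.005
time_s: 21.32
tcp_pos: [0.4521, -0.4201, 0.2183]
orientation: [-0.64, 0.768, 0.001, 0.0]
force: [0.1, 0.3, -0.0]
gripper_width: 0.007
remote (array([553.1, -32. ]), [41.6, 132.8], np.float32(79.8))
```

View pics/v4.png

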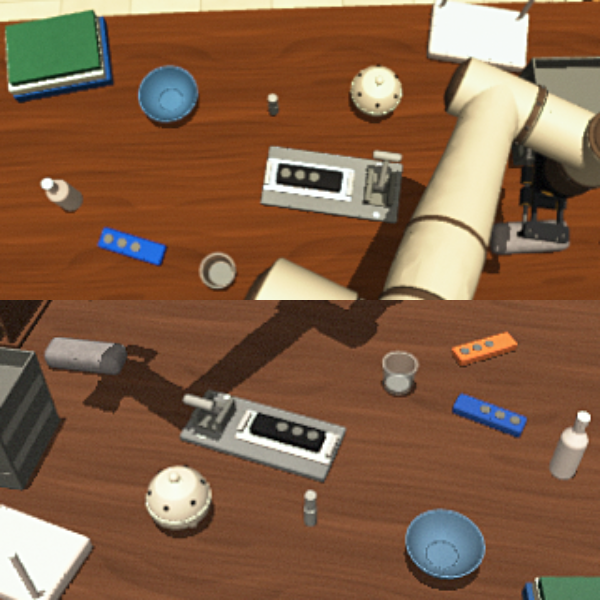

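The lever leans to the on side again, with its grip at (387,156) in the stacked view. The remote is on the plate at (0.553, -0.032), 79.8°, and the bystanders stand where they were. The arm is clear at z = 0.218.

```bash
python3 -c "
from rig import *
print(finish_job())"
```

```text
the job is handed in; nothing more can be done
None
```

The job is done and handed in at about 21.5 s; the hand-in gave no verdict. I flipped the toggle off with shut fingers, laid the remote buttons up on the plate and let go. Then I flipped the toggle back on and drew the arm clear.

**Remote:** the last top view puts its centre about 1 mm from the plate centre I measured, with its length within 0.3° of the plate's. It touched down at about 5 N. That view outlined it at 42 × 133 mm against the true 44 × 140 mm. I put this down to its edges being lost in the colour mask.

**Toggle and bystanders:** both the top and scene pictures show the lever leaning to the on side. By eye, the other things stand where they did; I did not measure how far they might have moved.

No check failed or disagreed beyond a few millimetres. The largest differences were about 5 mm in the remote's first position and 2 cm for the burner; both came from rough planes in the scene view, and I did not rely on either.

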